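Put the red key fob away under the craft box's flap

ROBOT

A 6-joint arm with a two-finger parallel gripper is mounted at the origin on the work surface. World frame = base frame: x ahead of the robot, y to its left, z up, the work surface at z = 0. Lengths are in m, angles in rad, forces in N, time in s.
With the tool pointing down it reaches from about 0.35 to 0.775 m from the base axis. Payload 5.5 kg.
Tool frame: the origin (TCP) lies at the very end of the fingers, on their centre line; the grasp point (between the pads) lies 19 mm behind it; x points along the fingers, y is the direction in which the jaws open and shut, and the axes are right-handed (so a half turn about x gives the same grasp; the last joint's range is limited). The gripper opens to 85 mm and grips with 20 to 120 N. Pads are 22 mm wide; open, the fingers measure 114 mm over their backs; the gripper's body (76 mm by 85 mm) begins 54 mm behind the grasp point. The pads swing forward as they close: fully open they stand 13 mm farther back than shut.
Start: joints at [-1.338, 0.313, 0.046, 1.304, 0, 1.431], TCP at [0.209, -0.536, 0.231] pointing down, gripper open.
Joint ranges: [-2.76, 2.76], [-0.86, 1.69], [-1.03, 1.26], [-2.2, 2.34], [-1.47, 1.5], [-3.14, 3.14]. Speed limits (rad/s): [2.57, 2.57, 3.14, 3.14, 3.14, 3.14].

INTERFACE

Orientations are given as a unit quaternion [w, x, y, z].
In Python, from workcell import env gives the robot as it stands.
- The arm moves only by the tool drive_tool, never from a script. Its argument "plan" is a list that holds one entry, the list of rows, each a list of 7 numbers: the shift along the tool's x, y, z in cm, then the turn, a rotation vector about the tool's x, y, z in degrees, then the opening, from 0 (shut) to 1 (fully open). In form: [[[tx, ty, tz, wx, wy, wz, fingers], ...]]. A call has exactly 5 rows; each row shifts and turns the commanded pose from where the row before left it, along the tool's axes as they then stand; what a row does not reach is not made up. A row lasts 1/12 s, in which the tool goes at most 41.7 mm and 7.16 degrees, less where a joint would pass 70% of its speed; a pose out of reach is approached as far as the arm can. A call with a gripper value outside its range is refused whole. The fingers move at their own pace and stop on an object; "squeeze" is the grip in N (left out, the last holds). Time passes only in rows, so rows that do not move let the fingers close, or fill a call up. It gives the time, the measured TCP pose, the force and the opening at its end, in the units of the state.
- env.get_state(): the state, without advancing time (a new reading comes with each control period).
- env.read_camera(name): name is "scene" or "top"; returns the picture (420x560x3 uint8, red, green, blue); there is no depth.
- env.camera_model(name): a dict with "camera_matrix" (3x3 intrinsics, pixels), "k1" (the pictures are not rectified: a ray, as slopes to the right and down, at radius r is drawn at 1 + k1 r^2 times it, then the intrinsics apply), "camera_from_world" (4x4, takes a point from world to camera coordinates). Camera axes: x right, y down, z forward; pixel columns grow to the right and rows downward; lengths in m; the calibration is good to about 2 mm. A picture is of the moment at which its call begins. camera_model takes no time and is no camera call.
- env.hand_in(): hands the job in, once; it reports no verdict.
The state is a dict: "clock": time; "joint_pos": joint angles; "qvel": joint speeds; "tau": joint torques, N m; "tcp_pos": TCP position; "orientation": TCP orientation; "wrist_force": force on the tool from outside, world axes, zero at the start; "ft_torque": the same for the moment, N m; "finger_gap": finger opening in m.
Only numpy, scipy, OpenCV 4.12 (cv2) and the standard library are available. Lean on these libraries where they do the work, as an engineer would, in place of code of your own. Each camera call takes 0.05 s, during which the arm holds its last target.

TASK

Lift the blue divider flap of the wooden craft box by its black tab and swing it up to upright or beyond, where it stays open by itself. Then lay the red key fob flat on the floor of the lower tier that the flap was covering, and leave the flap open.

Things in the scene. Friction and masses are not known exactly. Their poses are not given: they have to be found in the camera images.
- flap (a joint): Hinge angle (rad) of the blue divider flap: 0 = closed, level over the lower tier; 1.57 = upright; 1.9 = stop, leaning back over the rivet tray. It may start slightly ajar. The stiff hinge keeps the flap at any angle where it is left; about 1.5 N upwards at the tab lifts it. Panel 168 x 160 x 6 mm, with ribs 8 mm high on top.
- flap_tab (a point): Grip point in the black tab on the flap's free edge; swings with it. Tab: 24 mm wide (x), 10 thick (z), 45 long (y), in the flap's plane, beyond the box wall; point mid-width, mid-thickness, 30 mm from wall and panel edge. x parallel to the hinge; y along the tab to the hinge. Hinge axis 190 mm off along +y, 5 mm off along -z. Pinched across its width, the tab can turn between the fingers.
- tier (a point): Centre of the floor of the lower tier, the well under the flap in the light wooden craft box (170 x 230 x 60 mm, fixed, walls 5 mm). Well inside: 160 mm (x) by 150 mm (y), 55 deep, floor 5 mm above the counter. x parallel to the hinge, y level from the tab side towards the hinge and the rivet tray, z up. Hinge axis along x, 80 mm towards +y and 55.5 mm above this point.
- red_fob_centre (a point): Centre of the red key fob's body, half-way up (8 mm), lying flat on the counter. Body 16 mm thick (z), 36 mm wide (y), sides flat for 18 mm either way along x; round end 36 mm off at -x, thin neck and brass ring to 57 mm at +x. About 40 g. Same-shaped brown and green fobs, a white mug and a yellow-capped jar nearby are not wanted.
Not all that is in view belongs to the job. Of the things that look like the part that bears red_fob_centre, take the one that is farthest to the robot's left at the start.

How it is judged:
By the outcome, as a careful person would: the job done as asked, in the order asked, and still so for the second after the job is handed in, with the robot touching nothing.
It also fails if it takes over 54 s, if anything falls off the work surface, if the arm or the gripper's body presses on something with over 40 N, if the wrist force passes 120 N, or if a joint passes its speed limit or range.

## Working session

There is one attempt and no reset: what is moved stays moved. The work goes in short steps, Python scripts to look and compute and a tool call to move; the robot and the scene stay as the last step left them, time stands still between calls to the robot, and variables do not carry over. Pictures are saved under pics/ and viewed, and the job is handed in when it is done.

Besides the shell and the picture viewer there is one more tool, called after "Call:" by a JSON object that holds its "name" and its "arguments", one argument or row to a line. drive_tool: Moves the arm, as the interface text tells. Its arguments: {"type":"object","properties":{"plan":{"type":"array","items":{"type":"array","items":{"type":"array","items":{"type":"number"}}}},"squeeze":{"type":"number"}},"required":["plan"]}

```bash
mkdir -p pics; ls
python3 - <<'E'
from workcell import env
import cv2
for n in ("scene","top"):
    cv2.imwrite(f"pics/{n}0.png",env.read_camera(n)[:,:,::-1])
    m=env.camera_model(n); print(n,m)
print(env.get_state())
E
```

```text
pics
scene {'camera_matrix': array([[404.47252802,   0.        , 275.74293037],
       [  0.        , 404.47252802, 205.16635962],
       [  0.        ,   0.        ,   1.        ]]), 'k1': -0.11170123224246119, 'camera_from_world': array([[ 0.58309833,  0.81239377, -0.00356333, -0.17408601],
       [ 0.5910711 , -0.42724419, -0.68417641, -0.25268845],
       [-0.55734306,  0.39683594, -0.72930785,  1.11880076],
       [ 0.        ,  0.        ,  0.        ,  1.        ]])}
top {'camera_matrix': array([[397.23334231,   0.        , 284.54091602],
       [  0.        , 397.23334231, 214.49271361],
       [  0.        ,   0.        ,   1.        ]]), 'k1': 0.02094380115931365, 'camera_from_world': array([[-0.01905035, -0.99957934, -0.02186842, -0.08892633],
       [-0.99575848,  0.02093758, -0.08959167,  0.47152824],
       [ 0.09001186,  0.02006891, -0.99573847,  0.79661745],
       [ 0.        ,  0.        ,  0.        ,  1.        ]])}
{'clock': 0.1, 'joint_pos': array([-1.33759999e+00,  3.13944428e-01,  4.51175091e-02,  1.30363225e+00,
       -1.22821137e-05,  1.43118304e+00]), 'qvel': array([ 0.00147061, -0.00011033, -0.00016723, -0.00138785,  0.00034979,
       -0.00193901]), 'tau': array([ 2.79649605e-03, -4.81724060e+01,  2.99245477e+01,  1.27486687e-02,
       -1.31323741e-04,  6.64520854e-06]), 'tcp_pos': array([ 0.20930796, -0.53506011,  0.23049737]), 'orientation': array([-0.13045902, -0.6948254 , -0.13163313,  0.69488907]), 'wrist_force': array([-0.62675765,  0.22937403,  0.74468442]), 'ft_torque': array([0.00471708, 0.00522708, 0.04301844]), 'finger_gap': 0.08518483508812152}
```

View pics/scene0.png

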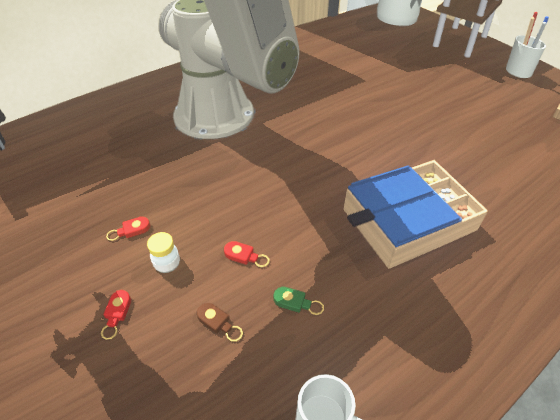

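View pics/top0.png

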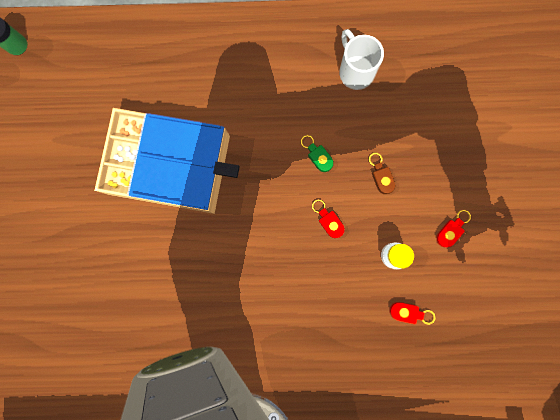

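Candidates for the red fob (top view pixels) are A (331,223), B (451,234) and C (406,313). Robot left is +y, which is image left in the top view, so A should be the one. I'll measure it and confirm with a crop.

```bash
cat > h.py <<'E'
import numpy as np, cv2
from workcell import env
def ray(n,uv):
    m=env.camera_model(n);K=m["camera_matrix"];T=m["camera_from_world"]
    d=(np.array(uv,float)-K[:2,2])/K[0,0]
    s=d.copy()
    for _ in range(20): s=d/(1+m["k1"]*(s@s))
    R=T[:3,:3]; return -R.T@T[:3,3], R.T@np.array([s[0],s[1],1])
def onz(n,uv,z):
    o,d=ray(n,uv); return o+d*(z-o[2])/d[2]
def tri(a,b):
    (o1,d1),(o2,d2)=ray("scene",a),ray("top",b)
    s=np.linalg.lstsq(np.c_[d1,-d2],o2-o1,rcond=None)[0]
    p,q=o1+s[0]*d1,o2+s[1]*d2
    return (p+q)/2,np.linalg.norm(p-q)
def proj(n,p):
    m=env.camera_model(n);K=m["camera_matrix"];T=m["camera_from_world"]
    c=T[:3,:3]@np.array(p)+T[:3,3];s=c[:2]/c[2];s=s*(1+m["k1"]*(s@s));return s*K[0,0]+K[:2,2]
def shot(n,f,crop=None,k=1):
    im=env.read_camera(n)[:,:,::-1]
    if crop: x0,x1,y0,y1=crop; im=im[y0:y1,x0:x1]
    cv2.imwrite("pics/"+f,cv2.resize(im,None,fx=k,fy=k,interpolation=cv2.INTER_CUBIC))
E
python3 - <<'E'
from h import *
t=cv2.imread("pics/top0.png");s=cv2.imread("pics/scene0.png")
for n,i in(("top",t),("scene",s)):
    h=cv2.cvtColor(i,cv2.COLOR_BGR2HSV)
    m=(((h[...,0]<6)|(h[...,0]>174))&(h[...,1]>190)&(h[...,2]>120)).astype(np.uint8)
    m=cv2.morphologyEx(m,cv2.MORPH_CLOSE,np.ones((9,9)))
    N,l,st,c=cv2.connectedComponentsWithStats(m)
    for k in range(1,N):
        if st[k,4]>80: print(n,st[k],c[k],onz(n,c[k],.008).round(4))
a=cv2.resize(t[90:220,85:255],None,fx=4.5,fy=4.5,interpolation=cv2.INTER_CUBIC);cv2.imwrite("pics/tb.png",a)
a=cv2.resize(s[150:270,330:500],None,fx=4.5,fy=4.5,interpolation=cv2.INTER_CUBIC);cv2.imwrite("pics/sb.png",a)
a=cv2.resize(t[190:250,300:360],None,fx=9,fy=9,interpolation=cv2.INTER_CUBIC);cv2.imwrite("pics/fob.png",a)
E
```

```text
top [319 208  26  30 504] [330.92063492 223.16865079] [ 0.4506 -0.1941  0.008 ]
top [437 218  28  30 549] [450.40619308 232.6284153 ] [ 0.4262 -0.4378  0.008 ]
top [390 302  34  22 535] [405.84672897 312.38317757] [ 0.2669 -0.3396  0.008 ]
```

View pics/tb.png

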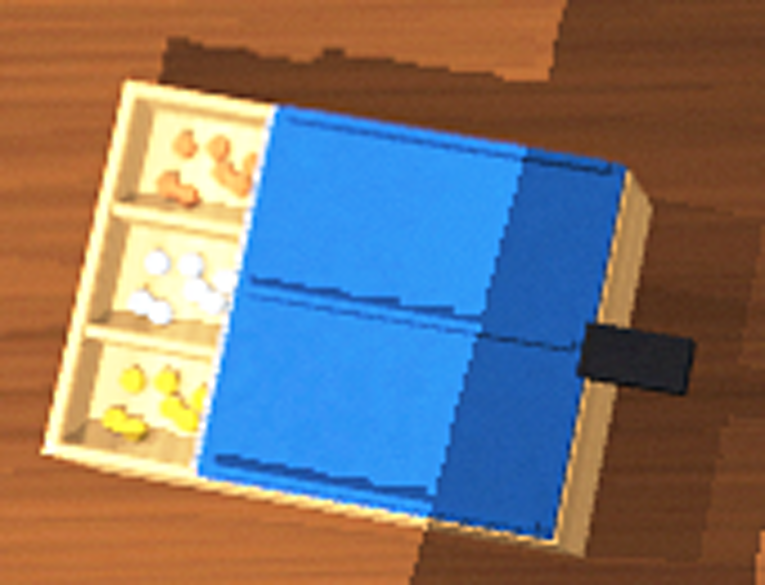

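View pics/sb.png

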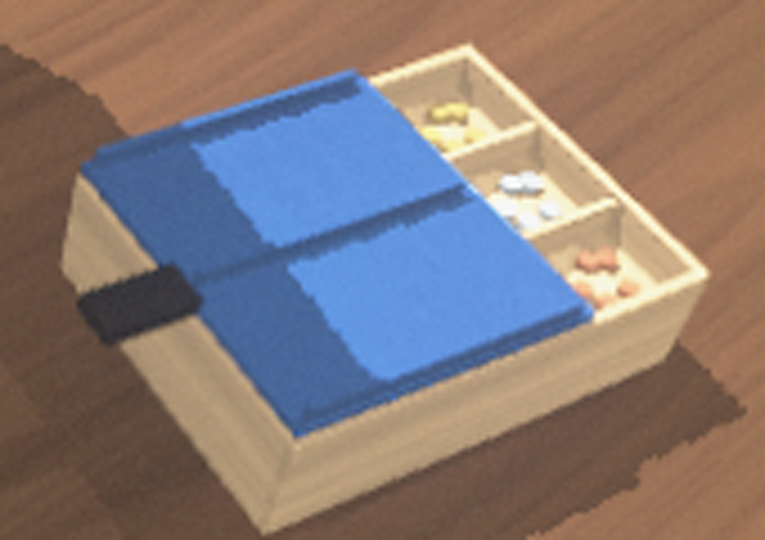

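View pics/fob.png

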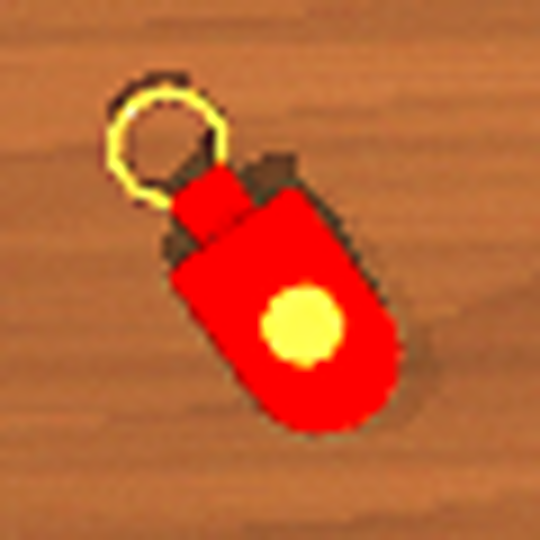

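Top view: fob A is at (331,223), with its ring towards the upper left and its round end at the lower right. Robot-left order is A y=-0.19, C -0.34, B -0.44, so A is the one to take. The box tab is at about (227,169), and the flap looks nearly closed.

Run:
```python
from h import *
T=lambda x,y:(85+(x+.5)/4.5-.5,90+(y+.5)/4.5-.5); S=lambda x,y:(330+(x+.5)/4.5-.5,150+(y+.5)/4.5-.5); F=lambda x,y:(300+(x+.5)/9-.5,190+(y+.5)/9-.5)
pr=lambda *a:print(*[x.round(4) if hasattr(x,'round') else x for x in a])
for nm,a,z in(("back far",(125,80),.06),("back near",(45,455),.06),("front far panel",(623,163),.068),("front near panel",(555,543),.068),("hinge far",(275,104),.068),("hinge near",(200,475),.068),("front bottom far",(653,205),.0),("front bot near",(585,555),0)): pr(nm,onz("top",T(*a),z))
for nm,a,z in(("back near",(470,45),.06),("back far",(708,272),.06),("front bot far",(265,535),0),("panel front far",(297,437),.065),("panel front near",(83,168),.065)): pr("S",nm,onz("scene",S(*a),z))
pr("tabend far",*tri(S(102,328),T(694,342)));pr("tabend near",*tri(S(78,303),T(686,395)))
pr("panel corner far",*tri(S(297,435),T(623,163)))
pr("panel corner near",*tri(S(83,165),T(555,543)))
t=cv2.imread("pics/top0.png")
sm=onz("top",F(235,230),.016); rg=onz("top",F(168,147),.002); re=onz("top",F(355,428),.016);dot=onz("top",F(302,325),.016)
pr("shoulder",sm,"ring",rg,"round",re,"dot",dot)
h=cv2.cvtColor(t,cv2.COLOR_BGR2HSV)[200:250,310:350]
m=(((h[...,0]<6)|(h[...,0]>174)|((h[...,0]>20)&(h[...,0]<40)))&(h[...,1]>150)&(h[...,2]>120)).astype(np.uint8)
m=cv2.morphologyEx(m,cv2.MORPH_OPEN,np.ones((5,5)))
c=max(cv2.findContours(m,0,2)[0],key=cv2.contourArea)[:,0]+[310,200]
P=np.array([onz("top",q,.012)[:2] for q in c],np.float32); r=cv2.minAreaRect(P); print(r)
```

```text
back far [0.6897 0.2432 0.06  ]
back near [0.5211 0.2755 0.06  ]
front far panel [0.644 0.019 0.068]
front near panel [0.4767 0.0494 0.068 ]
hinge far [0.6743 0.1729 0.068 ]
hinge near [0.5096 0.2038 0.068 ]
front bottom far [0.6451 0.0166 0.    ]
front bot near [0.4779 0.0499 0.    ]
S back near [0.5239 0.2773 0.06  ]
S back far [0.6892 0.2429 0.06  ]
S front bot far [0.6452 0.0171 0.    ]
S panel front far [0.643  0.0189 0.065 ]
S panel front near [0.4784 0.0537 0.065 ]
tabend far [ 0.5611 -0.0132  0.077 ] 0.0012
tabend near [ 0.5402 -0.0076  0.0694] 0.001
panel corner far [0.6437 0.0185 0.0675] 0.0015
panel corner near [0.4779 0.0511 0.0676] 0.0038
shoulder [ 0.467 -0.183  0.016] ring [ 0.488  -0.1691  0.002 ] round [ 0.4212 -0.209   0.016 ] dot [ 0.4449 -0.1977  0.016 ]
((0.4507201910018921, -0.19310259819030762), (0.06682108342647552, 0.037532299757003784), 32.918617248535156)
```

```bash
cat >> h.py <<'E'
from scipy.spatial.transform import Rotation as Ro
XH=np.array([.981,-.196,0]);YH=np.array([.196,.981,0]);W0=np.array([.561,.0338,0])
def box(x,y,z): return W0+x*XH+y*YH+[0,0,z]   # y from tab-side outer wall
def st():
    s=env.get_state();R=Ro.from_quat(s["orientation"],scalar_first=True).as_matrix();return s,R
def info():
    s,R=st();print("t",s["clock"],"tcp",s["tcp_pos"].round(4),"yaw_y",np.degrees(np.arctan2(R[1,1],R[0,1])).round(2),"x",R[:,0].round(3),"q",s["joint_pos"].round(3),"F",s["wrist_force"].round(2),"gap",round(s["finger_gap"],4))
def togo(p,yaw=None):
    s,R=st();info();d=R.T@(np.array(p)-s["tcp_pos"])*100
    out=[d.round(2)]
    if yaw is not None:
        a=np.radians(yaw);Y=np.array([np.cos(a),np.sin(a),0]);X=np.array([0,0,-1.]);Rt=np.c_[X,Y,np.cross(X,Y)]
        out.append(np.degrees(Ro.from_matrix(R.T@Rt).as_rotvec()).round(2))
    print("target",np.round(p,4),"shift cm",out)
E
python3 - <<'E'
from h import *
print(box(0,-.03,.0655))
for y in(-11.3,168.7): togo(box(0,-.03,.16),y)
E
```

```text
[0.55512 0.00437 0.0655 ]
t 0.1 tcp [ 0.2093 -0.5351  0.2305] yaw_y -68.64 x [-0.     0.002 -1.   ] q [-1.338  0.314  0.045  1.304 -0.     1.431] F [-0.63  0.23  0.74] gap 0.0852
target [0.5551 0.0044 0.16  ] shift cm [array([  7.12, -37.63, -51.85]), array([-57.34,  -0.06,   0.08])]
t 0.1 tcp [ 0.2093 -0.5351  0.2305] yaw_y -68.64 x [-0.     0.002 -1.   ] q [-1.338  0.314  0.045  1.304 -0.     1.431] F [-0.63  0.23  0.74] gap 0.0852
target [0.5551 0.0044 0.16  ] shift cm [array([  7.12, -37.63, -51.85]), array([1.2266e+02, 9.0000e-02, 7.0000e-02])]
```

Call:
{"name": "drive_tool", "arguments": {
  "plan": [
    [[0,-2.2,-3.05,0,0,0,1],[0,-2.2,-3.05,0,0,0,1],[0,-2.2,-3.05,0,0,0,1],[0,-2.2,-3.05,0,0,0,1],[0,-2.2,-3.05,0,0,0,1]]
  ],
  "squeeze": 30
}}

```text
clock: 0.52
tcp_pos: [0.3118, -0.3758, 0.2309]
orientation: [-0.131, -0.695, -0.131, 0.695]
wrist_force: [0.9, 0.0, 0.0]
finger_gap: 0.0852
```

Call:
{"name": "drive_tool", "arguments": {
  "plan": [
    [[0,-2.2,-3.05,0,0,0,1],[0,-2.2,-3.05,0,0,0,1],[0,-2.2,-3.05,0,0,0,1],[0,-2.2,-3.05,0,0,0,1],[0,-2.2,-3.05,0,0,0,1]]
  ]
}}

```text
clock: 0.93
tcp_pos: [0.4138, -0.2177, 0.2311]
orientation: [-0.131, -0.695, -0.131, 0.695]
wrist_force: [1.5, -0.6, 0.2]
finger_gap: 0.0853
```

Call:
{"name": "drive_tool", "arguments": {
  "plan": [
    [[0,-2.2,-3.05,0,0,0,1],[0,-2.2,-3.05,0,0,0,1],[0,-2.2,-3.05,0,0,0,1],[0,-2.2,-3.05,0,0,0,1],[0,-2.2,-3.05,0,0,0,1]]
  ]
}}

```text
clock: 1.35
tcp_pos: [0.5158, -0.0597, 0.231]
orientation: [-0.131, -0.695, -0.131, 0.695]
wrist_force: [0.3, -0.2, -0.7]
finger_gap: 0.0853
```

Call:
{"name": "drive_tool", "arguments": {
  "plan": [
    [[0,-2.2,-3.05,0,0,0,1],[0,-2.4,-3.05,0,0,0,1],[1,0,0,-7,0,0,1],[1,0,0,-7,0,0,1],[1,0,0,-7,0,0,1]]
  ]
}}

```text
clock: 1.77
tcp_pos: [0.5555, 0.0047, 0.2003]
orientation: [-0.258, -0.658, -0.258, 0.659]
wrist_force: [-0.2, -0.2, 0.0]
finger_gap: 0.0854
```

Call:
{"name": "drive_tool", "arguments": {
  "plan": [
    [[1,0,0,-7,0,0,1],[1,0,0,-7,0,0,1],[1,0,0,-7,0,0,1],[1,0,0,-7,0,0,1],[0,0,0,-7,0,0,1]]
  ]
}}

```text
clock: 2.18
tcp_pos: [0.5537, 0.0037, 0.1586]
orientation: [-0.442, -0.55, -0.445, 0.552]
wrist_force: [-0.2, 0.1, -0.1]
finger_gap: 0.0853
```

Run:
```python
from h import *
togo(box(0,-.03,.044),-11.3)
```

```text
t 2.1833 tcp [0.5537 0.0037 0.1586] yaw_y -12.29 x [-0.004  0.001 -1.   ] q [-0.138  0.308 -0.142  1.125 -0.     1.647] F [-0.25  0.07 -0.05] gap 0.0853
target [0.5551 0.0044 0.044 ] shift cm [array([11.46,  0.18, -0.1 ]), array([-0.99,  0.02,  0.26])]
```

Call:
{"name": "drive_tool", "arguments": {
  "plan": [
    [[2,0.1,-0.1,-1,0,0.2,1],[2,0,0,0,0,0,1],[2,0,0,0,0,0,1],[2,0,0,0,0,0,1],[2,0,0,0,0,0,1]]
  ]
}}

```text
clock: 2.6
tcp_pos: [0.5564, 0.0042, 0.06]
orientation: [0.448, 0.549, 0.446, -0.548]
wrist_force: [0.0, -0.2, -0.1]
finger_gap: 0.0854
```

Call:
{"name": "drive_tool", "arguments": {
  "plan": [
    [[1.4,0,0,0,0,0,1],[0,0,0,0,0,0,1],[0,0,0,0,0,0,0.3],[0,0,0,0,0,0,0.1],[0,0,0,0,0,0,0.1]]
  ],
  "squeeze": 30
}}

```text
clock: 3.02
tcp_pos: [0.5579, 0.004, 0.0485]
orientation: [0.448, 0.549, 0.445, -0.547]
wrist_force: [0.9, -0.8, 1.1]
finger_gap: 0.052
```

Call:
{"name": "drive_tool", "arguments": {
  "plan": [
    [[0,0,0,0,0,0,0.1],[0,0,0,0,0,0,0.1],[0,0,0,0,0,0,0.1],[0,0,0,0,0,0,0.1],[0,0,0,0,0,0,0.1]]
  ]
}}

```text
clock: 3.43
tcp_pos: [0.5565, 0.0042, 0.0474]
orientation: [0.448, 0.549, 0.446, -0.548]
wrist_force: [-1.6, 0.8, 0.9]
finger_gap: 0.0235
```

Run:
```python
from h import *
togo(box(0,-.03,.044),-11.3)
shot("scene","s1.png",(320,480,130,250),5)
```

```text
t 3.4333 tcp [0.5565 0.0042 0.0474] yaw_y -11.64 x [ 0.003 -0.001 -1.   ] q [-0.137  0.399 -0.306  0.863 -0.     1.637] F [-1.61  0.82  0.92] gap 0.0235
target [0.5551 0.0044 0.044 ] shift cm [array([ 0.34, -0.13,  0.01]), array([-0.34,  0.01, -0.17])]
```

View pics/s1.png

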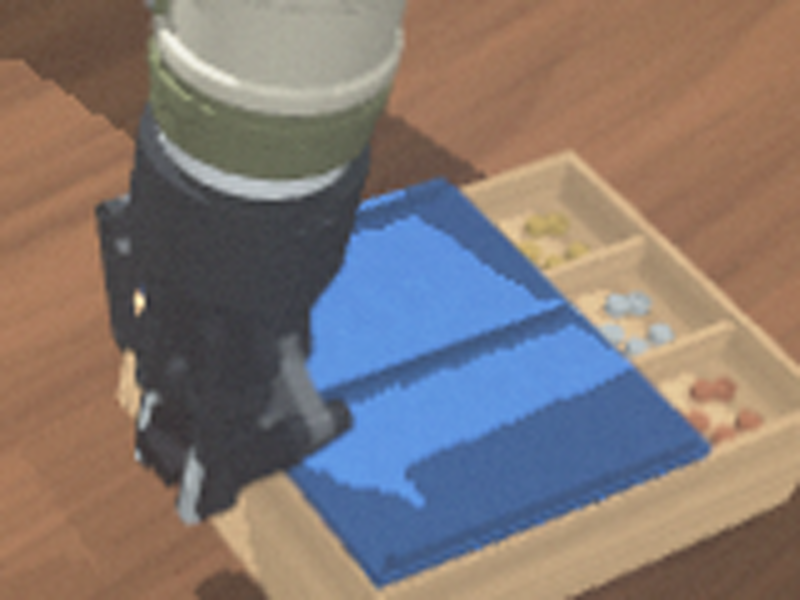

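Run:
```python
import numpy as np
th=np.linspace(0,1.8,31);p=np.c_[-.19*np.cos(th)+.005*np.sin(th),.19*np.sin(th)+.005*np.cos(th)]*100
d=np.diff(p,axis=0)
for i in range(0,30,5): print([(float(-b.round(2)),float(-a.round(2))) for a,b in d[i:i+5]])
```

```text
[(-1.14, -0.06), (-1.13, -0.13), (-1.12, -0.2), (-1.11, -0.27), (-1.09, -0.33)]
[(-1.07, -0.4), (-1.04, -0.46), (-1.01, -0.52), (-0.98, -0.58), (-0.94, -0.64)]
[(-0.9, -0.7), (-0.86, -0.75), (-0.81, -0.8), (-0.76, -0.85), (-0.71, -0.89)]
[(-0.66, -0.93), (-0.6, -0.97), (-0.54, -1.0), (-0.48, -1.03), (-0.42, -1.06)]
[(-0.35, -1.08), (-0.29, -1.1), (-0.22, -1.12), (-0.15, -1.13), (-0.08, -1.14)]
[(-0.02, -1.14), (0.05, -1.14), (0.12, -1.13), (0.19, -1.12), (0.25, -1.11)]
```

Call:
{"name": "drive_tool", "arguments": {
  "plan": [
    [[-1.14,0,-0.06,0,0,0,0.1],[-1.13,0,-0.13,0,0,0,0.1],[-1.12,0,-0.2,0,0,0,0.1],[-1.11,0,-0.27,0,0,0,0.1],[-1.09,0,-0.33,0,0,0,0.1]]
  ]
}}

```text
clock: 3.9
tcp_pos: [0.5585, 0.0145, 0.103]
orientation: [0.447, 0.549, 0.446, -0.547]
wrist_force: [-0.1, 3.7, -4.9]
finger_gap: 0.0233
```

Call:
{"name": "drive_tool", "arguments": {
  "plan": [
    [[-1.07,0,-0.4,0,0,0,0.1],[-1.04,0,-0.46,0,0,0,0.1],[-1.01,0,-0.52,0,0,0,0.1],[-0.98,0,-0.58,0,0,0,0.1],[-0.94,0,-0.64,0,0,0,0.1]]
  ]
}}

```text
clock: 4.32
tcp_pos: [0.5637, 0.0403, 0.1539]
orientation: [0.447, 0.549, 0.446, -0.547]
wrist_force: [1.5, 3.6, -7.3]
finger_gap: 0.0232
```

Run:
```python
from h import *
info()
shot("scene","s2.png")
```

```text
t 4.3167 tcp [0.5637 0.0403 0.1539] yaw_y -11.62 x [ 0.003 -0.    -1.   ] q [-0.071  0.326 -0.129  1.113 -0.     1.703] F [ 1.5   3.56 -7.29] gap 0.0232
```

View pics/s2.png

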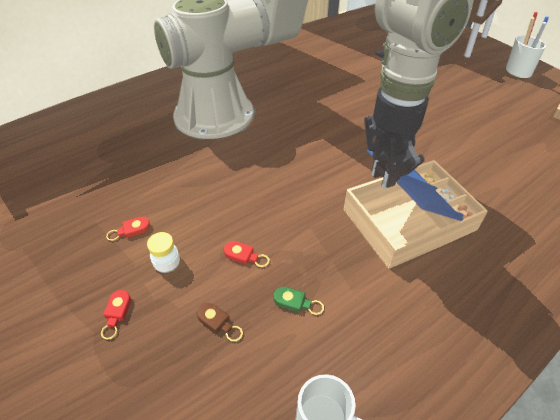

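The flap is coming up with the fingers, and the open well shows at about (395,215) in the scene view. I'll continue the arc.

Call:
{"name": "drive_tool", "arguments": {
  "plan": [
    [[-0.9,0,-0.7,0,0,0,0.1],[-0.86,0,-0.75,0,0,0,0.1],[-0.81,0,-0.8,0,0,0,0.1],[-0.76,0,-0.85,0,0,0,0.1],[-0.71,0,-0.89,0,0,0,0.1]]
  ]
}}

```text
clock: 4.78
tcp_pos: [0.5716, 0.0792, 0.1946]
orientation: [0.448, 0.549, 0.446, -0.548]
wrist_force: [0.6, 2.9, -9.0]
finger_gap: 0.0234
```

Call:
{"name": "drive_tool", "arguments": {
  "plan": [
    [[-0.66,0,-0.93,0,0,0,0.1],[-0.6,0,-0.97,0,0,0,0.1],[-0.54,0,-1.0,0,0,0,0.1],[-0.48,0,-1.03,0,0,0,0.1],[-0.42,0,-1.06,0,0,0,0.1]]
  ]
}}

```text
clock: 5.2
tcp_pos: [0.5816, 0.128, 0.2214]
orientation: [0.448, 0.549, 0.446, -0.548]
wrist_force: [-0.1, 0.2, -7.5]
finger_gap: 0.0235
```

Call:
{"name": "drive_tool", "arguments": {
  "plan": [
    [[-0.35,0,-1.08,0,0,0,0.1],[-0.29,0,-1.1,0,0,0,0.1],[-0.22,0,-1.12,0,0,0,0.1],[-0.15,0,-1.13,0,0,0,0.1],[-0.08,0,-1.14,0,0,0,0.1]]
  ]
}}

```text
clock: 5.62
tcp_pos: [0.5928, 0.1829, 0.2323]
orientation: [0.448, 0.549, 0.446, -0.548]
wrist_force: [-2.8, -2.2, -2.8]
finger_gap: 0.0229
```

Call:
{"name": "drive_tool", "arguments": {
  "plan": [
    [[-0.02,0,-1.14,0,0,0,0.1],[0.05,0,-1.14,0,0,0,0.1],[0.12,0,-1.13,0,0,0,0.1],[0.19,0,-1.12,0,0,0,0.1],[0.2,0,-0.8,0,0,0,0.1]]
  ]
}}

```text
clock: 6.03
tcp_pos: [0.6037, 0.2359, 0.2267]
orientation: [0.448, 0.549, 0.446, -0.547]
wrist_force: [-4.5, -0.4, 3.0]
finger_gap: 0.0235
```

Run:
```python
from h import *
info()
s,R=st(); p=s["tcp_pos"]+[0,0,.019]; q=p-box(0,.16,.0605); print("theta",np.arctan2(q[2],-(q@YH)),np.hypot(q[2],q@YH))
shot("scene","s3.png")
```

```text
t 6.0333 tcp [0.6037 0.2359 0.2267] yaw_y -11.6 x [ 0.004  0.    -1.   ] q [ 2.490e-01  4.590e-01  2.490e-01  1.358e+00 -1.000e-03  2.022e+00] F [-4.54 -0.43  2.95] gap 0.0235
theta 1.8167319118377159 0.19097266907417368
```

View pics/s3.png

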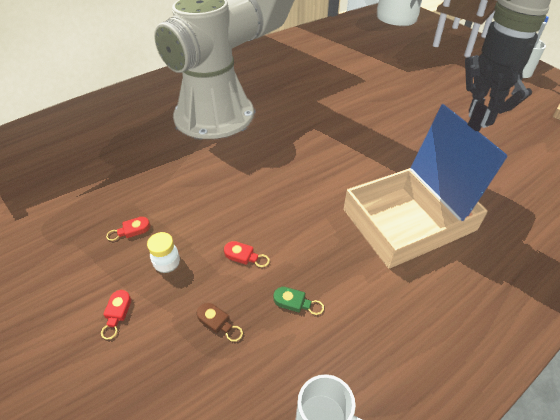

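The flap leans back past upright, with its panel at about (455,160) in the scene view. I'll release and go straight up.

Call:
{"name": "drive_tool", "arguments": {
  "plan": [
    [[0,0,0,0,0,0,0.6],[0,0,0,0,0,0,0.8],[0,0,0,0,0,0,0.8],[0,0,0,0,0,0,0.8],[0,0,0,0,0,0,0.8]]
  ]
}}

```text
clock: 6.5
tcp_pos: [0.6042, 0.2338, 0.2269]
orientation: [0.448, 0.55, 0.445, -0.547]
wrist_force: [0.7, -0.4, -0.2]
finger_gap: 0.0685
```

Call:
{"name": "drive_tool", "arguments": {
  "plan": [
    [[-1,0,0,0,0,0,0.8],[-2,0,0,0,0,0,0.8],[-2,0,0,0,0,0,0.8],[-2,0,0,0,0,0,0.8],[-1,0,0,0,0,0,0.8]]
  ]
}}

```text
clock: 6.92
tcp_pos: [0.6041, 0.2342, 0.3103]
orientation: [0.448, 0.55, 0.445, -0.546]
wrist_force: [0.5, 0.4, -0.0]
finger_gap: 0.0682
```

Run:
```python
from h import *
togo([.4515,-.192,.15],-57.1)
shot("scene","s4.png",(320,560,0,270),2)
```

```text
t 6.9167 tcp [0.6041 0.2342 0.3103] yaw_y -11.66 x [ 0.008  0.    -1.   ] q [ 2.470e-01  4.590e-01  4.530e-01  1.557e+00 -2.000e-03  2.021e+00] F [ 0.46  0.44 -0.02] gap 0.0682
target [ 0.4515 -0.192   0.15  ] shift cm [array([15.9 , -6.45, 44.85]), array([45.44, -0.27, -0.37])]
```

View pics/s4.png

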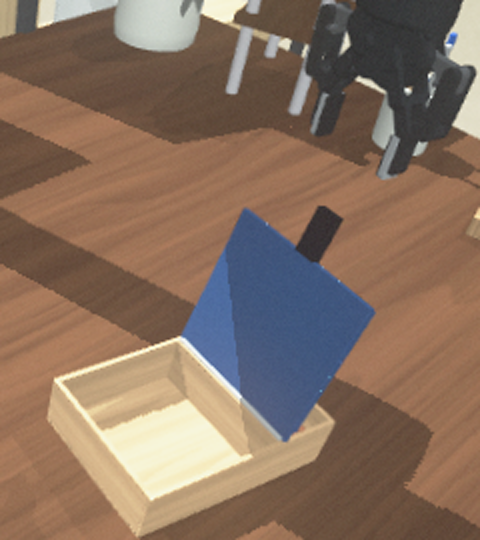

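The flap stays open by itself after release; the tab is at the top of the crop, (320,230). Next I'll go to above the fob.

Call:
{"name": "drive_tool", "arguments": {
  "plan": [
    [[0,-0.43,3.0,0,0,0,1],[0,-0.43,3.0,0,0,0,1],[0,-0.43,3.0,0,0,0,1],[0,-0.43,3.0,0,0,0,1],[0,-0.43,3.0,0,0,0,1]]
  ]
}}

```text
clock: 7.38
tcp_pos: [0.5513, 0.0904, 0.3065]
orientation: [0.448, 0.549, 0.446, -0.547]
wrist_force: [0.6, -1.1, -0.5]
finger_gap: 0.0854
```

Call:
{"name": "drive_tool", "arguments": {
  "plan": [
    [[0,-0.43,3.0,0,0,0,1],[0,-0.43,3.0,0,0,0,1],[0,-0.43,3.0,0,0,0,1],[0,-0.43,3.0,0,0,0,1],[0,-0.43,3.0,0,0,0,1]]
  ]
}}

```text
clock: 7.8
tcp_pos: [0.4999, -0.0523, 0.3066]
orientation: [0.448, 0.549, 0.445, -0.547]
wrist_force: [0.1, 0.4, 0.0]
finger_gap: 0.085
```

Call:
{"name": "drive_tool", "arguments": {
  "plan": [
    [[0,-0.43,3.0,0,0,0,1],[0,-0.43,3.0,0,0,0,1],[0,-0.43,3.0,0,0,0,1],[0,-0.43,3.0,0,0,0,1],[0,-0.43,3.0,0,0,0,1]]
  ]
}}

```text
clock: 8.22
tcp_pos: [0.4486, -0.1949, 0.3066]
orientation: [0.448, 0.549, 0.445, -0.547]
wrist_force: [0.5, 0.3, 0.7]
finger_gap: 0.0855
```

Call:
{"name": "drive_tool", "arguments": {
  "plan": [
    [[3,0,0,7,0,0,1],[3,0,0,7,0,0,1],[3,0,0,7,0,0,1],[3,0,0,7,0,0,1],[3,0,0,7,0,0,1]]
  ]
}}

```text
clock: 8.63
tcp_pos: [0.4497, -0.1939, 0.1553]
orientation: [0.26, 0.659, 0.258, -0.657]
wrist_force: [0.7, -0.2, 0.1]
finger_gap: 0.0857
```

Call:
{"name": "drive_tool", "arguments": {
  "plan": [
    [[1,0,0,7,0,0,1],[0,0,0,3.4,0,0,1],[0,0,0,0,0,0,1],[0,0,0,0,0,0,1],[0,0,0,0,0,0,1]]
  ]
}}

```text
clock: 9.05
tcp_pos: [0.4504, -0.194, 0.147]
orientation: [0.202, 0.679, 0.2, -0.676]
wrist_force: [-0.6, 0.2, 0.5]
finger_gap: 0.0855
```

Run:
```python
from h import *
togo([.4515,-.192,.0],-57.1)
shot("top","t5.png",(250,450,150,300),4)
```

```text
t 9.05 tcp [ 0.4504 -0.194   0.147 ] yaw_y -56.96 x [ 0.005 -0.002 -1.   ] q [-5.710e-01  1.910e-01 -3.270e-01  1.048e+00  1.000e-03  1.994e+00] F [-0.59  0.16  0.48] gap 0.0855
target [ 0.4515 -0.192   0.    ] shift cm [array([14.7 , -0.17, -0.16]), array([ 0.14, -0.17, -0.22])]
```

View pics/t5.png

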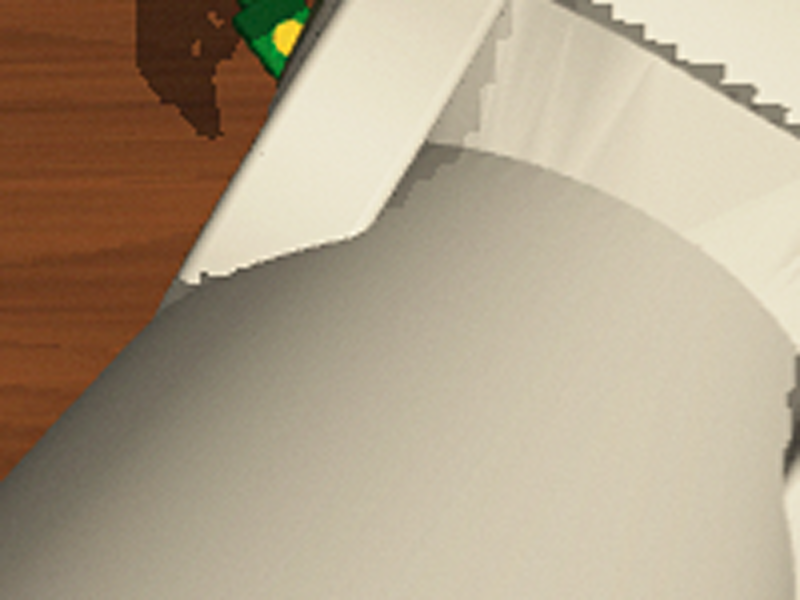

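The arm hides the fob from the top camera, so I'll descend and check from the scene camera.

Call:
{"name": "drive_tool", "arguments": {
  "plan": [
    [[3,-0.15,-0.15,0,-0.2,-0.2,1],[3,0,0,0,0,0,1],[3,0,0,0,0,0,1],[3,0,0,0,0,0,1],[1,0,0,0,0,0,1]]
  ]
}}

```text
clock: 9.52
tcp_pos: [0.4484, -0.1903, 0.0133]
orientation: [-0.2, -0.677, -0.202, 0.679]
wrist_force: [-0.5, 0.0, -0.5]
finger_gap: 0.0857
```

Run:
```python
from h import *
togo([.4515,-.192,.001],-57.1)
shot("scene","s6.png",(180,320,170,290),5)
```

```text
t 9.5167 tcp [ 0.4484 -0.1903  0.0133] yaw_y -56.99 x [-0.005  0.002 -1.   ] q [-5.660e-01  3.330e-01 -5.110e-01  7.320e-01 -1.000e-03  1.999e+00] F [-0.48  0.03 -0.46] gap 0.0857
target [ 0.4515 -0.192   0.001 ] shift cm [array([ 1.23,  0.31, -0.17]), array([0.11, 0.16, 0.28])]
```

View pics/s6.png

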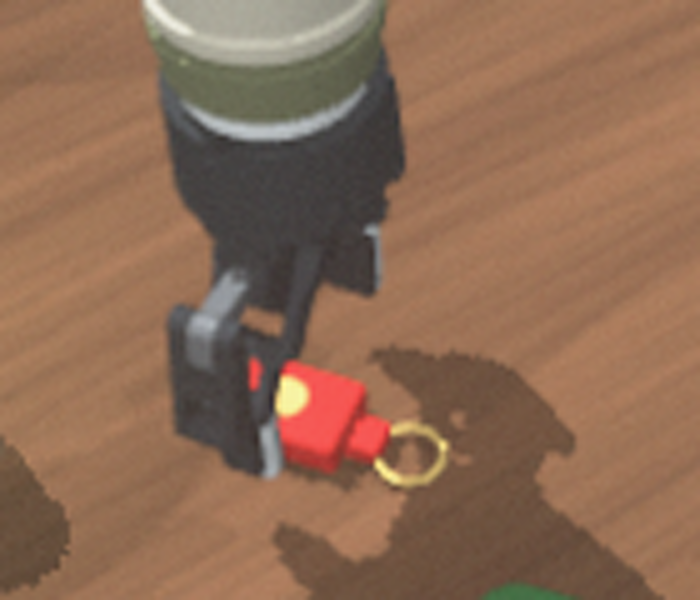

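The fingers straddle the red body at about (310,400) in the crop. I'll go down the last 12 mm and close.

Call:
{"name": "drive_tool", "arguments": {
  "plan": [
    [[0.6,0.3,-0.15,0,0.1,0.2,1],[0.55,0,0,0,0,0,1],[0,0,0,0,0,0,1],[0,0,0,0,0,0,0.5],[0,0,0,0,0,0,0.2]]
  ],
  "squeeze": 30
}}

```text
clock: 9.98
tcp_pos: [0.454, -0.1938, 0.0059]
orientation: [0.202, 0.679, 0.199, -0.677]
wrist_force: [0.4, -0.1, 0.0]
finger_gap: 0.0641
```

Call:
{"name": "drive_tool", "arguments": {
  "plan": [
    [[0,0,0,0,0,0,0.2],[0,0,0,0,0,0,0.2],[0,0,0,0,0,0,0.2],[0,0,0,0,0,0,0.2],[0,0,0,0,0,0,0.2]]
  ]
}}

```text
clock: 10.4
tcp_pos: [0.4537, -0.1936, 0.0055]
orientation: [0.202, 0.679, 0.199, -0.677]
wrist_force: [-1.1, 0.3, 4.8]
finger_gap: 0.0349
```

Run:
```python
from h import *
info()
shot("scene","s7.png",(180,320,170,290),5)
```

```text
t 10.4 tcp [ 0.4537 -0.1936  0.0055] yaw_y -57.04 x [ 0.003 -0.003 -1.   ] q [-0.566  0.347 -0.515  0.705 -0.     2.   ] F [-1.08  0.32  4.81] gap 0.0349
```

View pics/s7.png

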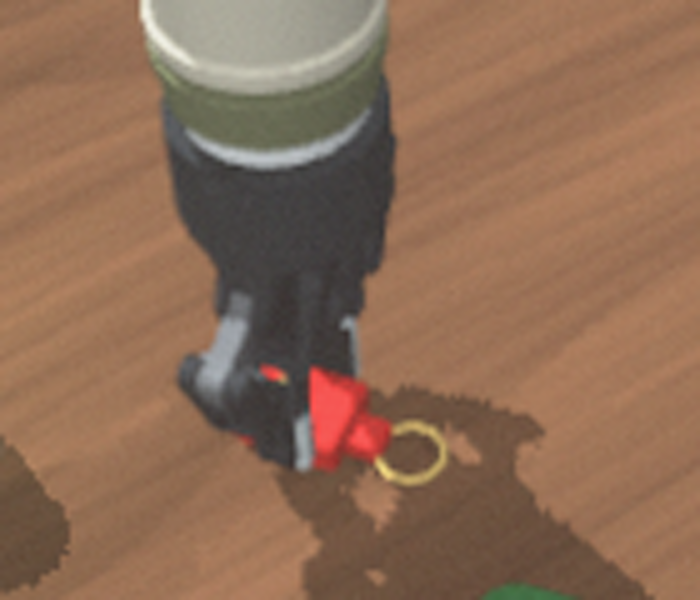

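Gap is 35 mm on the 36 mm body, and the pads straddle the fob at about (300,420). Lifting.

Call:
{"name": "drive_tool", "arguments": {
  "plan": [
    [[-0.5,0,0,0,0,0,0.2],[-1,0,0,0,0,0,0.2],[-2,0,0,0,0,0,0.2],[-2,0,0,0,0,0,0.2],[-2,0,0,0,0,0,0.2]]
  ],
  "squeeze": 40
}}

```text
clock: 10.87
tcp_pos: [0.4527, -0.1929, 0.081]
orientation: [0.201, 0.678, 0.2, -0.678]
wrist_force: [-0.1, -1.8, 0.0]
finger_gap: 0.0349
```

Call:
{"name": "drive_tool", "arguments": {
  "plan": [
    [[-2,0,0,0,0,0,0.2],[-2,0,0,0,0,0,0.2],[-2,0,0,0,0,0,0.2],[-1,0,0,0,0,0,0.2],[0,0,0,0,0,0,0.2]]
  ]
}}

```text
clock: 11.28
tcp_pos: [0.4543, -0.1939, 0.1525]
orientation: [0.203, 0.68, 0.199, -0.676]
wrist_force: [0.7, 0.3, -0.4]
finger_gap: 0.0349
```

Run:
```python
from h import *
togo(box(0,.068,.16),-11.3)
shot("scene","s8.png",(150,350,80,280),3)
```

```text
t 11.2833 tcp [ 0.4543 -0.1939  0.1525] yaw_y -57.04 x [ 0.006 -0.004 -1.   ] q [-5.660e-01  1.920e-01 -3.120e-01  1.060e+00 -1.000e-03  2.001e+00] F [ 0.68  0.32 -0.42] gap 0.0349
target [0.5743 0.1005 0.16  ] shift cm [array([ -0.8 , -18.17, -26.09]), array([-4.574e+01,  2.000e-02, -4.400e-01])]
```

View pics/s8.png

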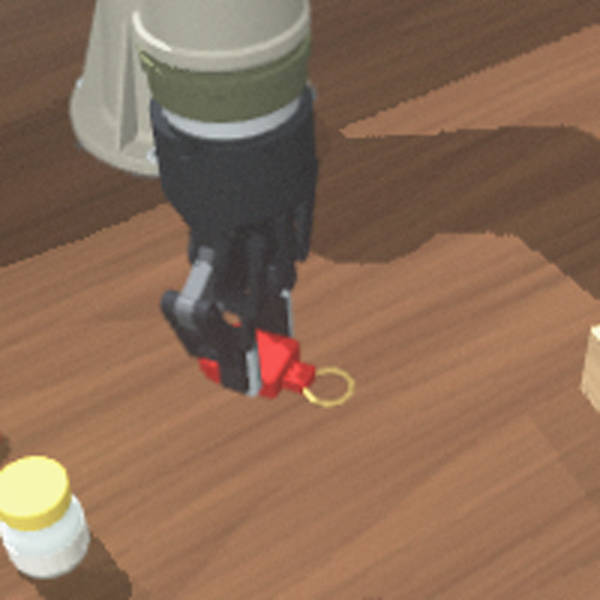

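Call:
{"name": "drive_tool", "arguments": {
  "plan": [
    [[-0.08,-1.8,-2.6,0,0,0,0.2],[-0.08,-1.8,-2.6,0,0,0,0.2],[-0.08,-1.8,-2.6,0,0,0,0.2],[-0.08,-1.8,-2.6,0,0,0,0.2],[-0.08,-1.8,-2.6,0,0,0,0.2]]
  ]
}}

```text
clock: 11.75
tcp_pos: [0.5123, -0.0452, 0.1519]
orientation: [-0.201, -0.678, -0.2, 0.678]
wrist_force: [0.6, -1.1, -0.7]
finger_gap: 0.0351
```

Call:
{"name": "drive_tool", "arguments": {
  "plan": [
    [[-0.08,-1.8,-2.6,0,0,0,0.2],[-0.08,-1.8,-2.6,0,0,0,0.2],[-0.08,-1.8,-2.6,0,0,0,0.2],[-0.08,-1.8,-2.6,0,0,0,0.2],[-0.08,-1.9,-2.6,0,0,0,0.2]]
  ]
}}

```text
clock: 12.17
tcp_pos: [0.572, 0.1018, 0.1555]
orientation: [-0.201, -0.678, -0.2, 0.679]
wrist_force: [0.2, 0.3, -0.5]
finger_gap: 0.0348
```

Call:
{"name": "drive_tool", "arguments": {
  "plan": [
    [[0,0,0,-6,0,0,0.2],[0,0,0,-6,0,0,0.2],[0,0,0,-6,0,0,0.2],[0,0,0,-6,0,0,0.2],[0,0,0,-6,0,0,0.2]]
  ]
}}

```text
clock: 12.58
tcp_pos: [0.5715, 0.1005, 0.1553]
orientation: [-0.371, -0.601, -0.371, 0.603]
wrist_force: [0.2, -0.5, -0.8]
finger_gap: 0.0347
```

Call:
{"name": "drive_tool", "arguments": {
  "plan": [
    [[0,0,0,-6,0,0,0.2],[0,0,0,-6,0,0,0.2],[0,0,0,-3.7,0,0,0.2],[0,0,0,0,0,0,0.2],[0,0,0,0,0,0,0.2]]
  ]
}}

```text
clock: 13.0
tcp_pos: [0.5717, 0.1003, 0.156]
orientation: [-0.448, -0.547, -0.447, 0.548]
wrist_force: [0.1, -0.5, 0.6]
finger_gap: 0.0346
```

Run:
```python
from h import *
togo(box(0,.068,.013),-11.3)
shot("scene","s9.png",(310,560,0,270),2.2)
```

```text
t 13.0 tcp [0.5717 0.1003 0.156 ] yaw_y -11.45 x [-0.001 -0.002 -1.   ] q [ 0.036  0.356 -0.08   1.135 -0.002  1.807] F [ 0.11 -0.51  0.56] gap 0.0346
target [0.5743 0.1005 0.013 ] shift cm [array([14.3 ,  0.25, -0.1 ]), array([-0.15,  0.11,  0.01])]
```

View pics/s9.png

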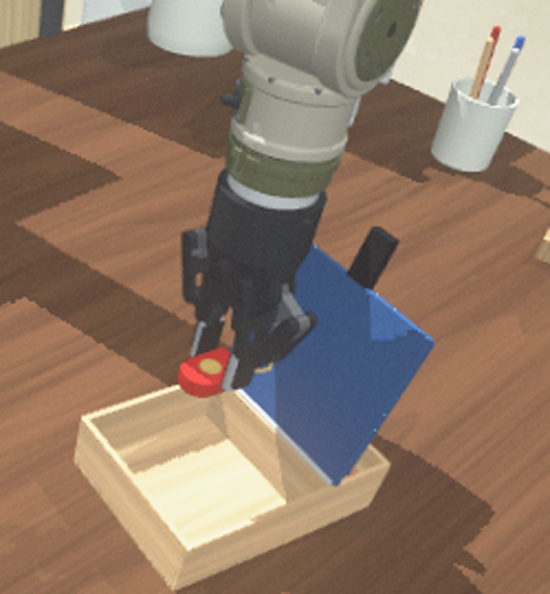

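The fob is held level over the well with its ring towards the hinge. Descending.

Call:
{"name": "drive_tool", "arguments": {
  "plan": [
    [[2.5,0.25,-0.1,0,0,0,0.2],[2.5,0,0,0,0,0,0.2],[2.5,0,0,0,0,0,0.2],[2.5,0,0,0,0,0,0.2],[1.5,0,0,0,0,0,0.2]]
  ]
}}

```text
clock: 13.47
tcp_pos: [0.5736, 0.1005, 0.0393]
orientation: [-0.448, -0.546, -0.448, 0.548]
wrist_force: [-0.1, 0.5, -1.5]
finger_gap: 0.0346
```

Call:
{"name": "drive_tool", "arguments": {
  "plan": [
    [[0.8,0,0,0,0,0,0.2],[0.6,0,0,0,0,0,0.2],[0.5,0,0,0,0,0,0.2],[0.2,0,0,0,0,0,0.2],[0,0,0,0,0,0,0.2]]
  ]
}}

```text
clock: 13.88
tcp_pos: [0.5759, 0.1006, 0.0218]
orientation: [0.449, 0.547, 0.447, -0.547]
wrist_force: [-0.1, -0.3, -0.2]
finger_gap: 0.0345
```

Run:
```python
from h import *
togo(box(0,.068,.0105),-11.3)
```

```text
t 13.8833 tcp [0.5759 0.1006 0.0218] yaw_y -11.35 x [ 0.003 -0.002 -1.   ] q [ 0.037  0.473 -0.259  0.836 -0.002  1.806] F [-0.1  -0.25 -0.22] gap 0.0345
target [0.5743 0.1005 0.0105] shift cm [array([ 1.13, -0.16,  0.04]), array([-0.05,  0.07, -0.17])]
```

Call:
{"name": "drive_tool", "arguments": {
  "plan": [
    [[0.5,-0.1,0,0,0,0,0.2],[0.3,0,0,0,0,0,0.2],[0.2,0,0,0,0,0,0.2],[0,0,0,0,0,0,0.2],[0,0,0,0,0,0,0.2]]
  ]
}}

```text
clock: 14.3
tcp_pos: [0.5745, 0.1007, 0.0115]
orientation: [0.449, 0.547, 0.447, -0.547]
wrist_force: [-0.3, 0.2, -0.2]
finger_gap: 0.0351
```

Run:
```python
from h import *
togo(box(0,.068,.0105),-11.3)
shot("scene","s10.png",(330,500,100,270),3.5)
```

```text
t 14.3 tcp [0.5745 0.1007 0.0115] yaw_y -11.34 x [ 0.002 -0.002 -1.   ] q [ 0.037  0.483 -0.272  0.814 -0.002  1.806] F [-0.28  0.18 -0.17] gap 0.0351
target [0.5743 0.1005 0.0105] shift cm [array([ 0.1 , -0.01,  0.03]), array([-0.04,  0.08, -0.12])]
```

View pics/s10.png

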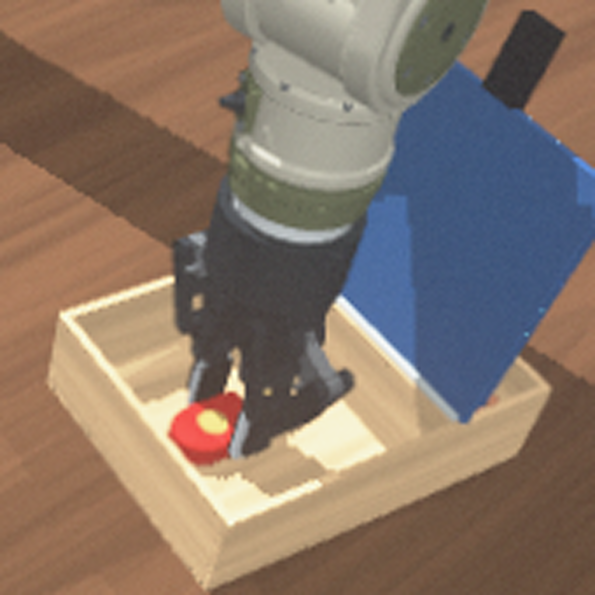

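Nearly on the floor with no contact yet. I'll ease down another 1.5 mm.

Call:
{"name": "drive_tool", "arguments": {
  "plan": [
    [[0.1,0,0,0,0,0,0.2],[0.05,0,0,0,0,0,0.2],[0,0,0,0,0,0,0.2],[0,0,0,0,0,0,0.2],[0,0,0,0,0,0,0.2]]
  ]
}}

```text
clock: 14.77
tcp_pos: [0.5749, 0.1007, 0.0106]
orientation: [0.449, 0.547, 0.447, -0.547]
wrist_force: [-1.9, -0.5, 4.7]
finger_gap: 0.0347
```

The 4.7 N upward reading shows contact with the floor. Release and rise.

Call:
{"name": "drive_tool", "arguments": {
  "plan": [
    [[0,0,0,0,0,0,0.5],[0,0,0,0,0,0,0.7],[0,0,0,0,0,0,0.7],[0,0,0,0,0,0,0.7],[0,0,0,0,0,0,0.7]]
  ]
}}

```text
clock: 15.18
tcp_pos: [0.5744, 0.1007, 0.0097]
orientation: [0.449, 0.547, 0.447, -0.547]
wrist_force: [0.6, 0.2, 0.2]
finger_gap: 0.0596
```

Call:
{"name": "drive_tool", "arguments": {
  "plan": [
    [[-1,0,0,0,0,0,0.7],[-2,0,0,0,0,0,0.7],[-2,0,0,0,0,0,0.7],[-3,0,0,0,0,0,0.7],[-3,0,0,0,0,0,0.7]]
  ]
}}

```text
clock: 15.6
tcp_pos: [0.5736, 0.1009, 0.1212]
orientation: [-0.449, -0.547, -0.448, 0.547]
wrist_force: [1.6, 0.2, 0.7]
finger_gap: 0.0596
```

Call:
{"name": "drive_tool", "arguments": {
  "plan": [
    [[-3,0,1,0,0,0,0.7],[-3,0,2,0,0,0,0.7],[0,0,3,0,0,0,0.7],[0,0,3,0,0,0,0.7],[0,0,3,0,0,0,0.7]]
  ]
}}

```text
clock: 16.02
tcp_pos: [0.5508, -0.0175, 0.182]
orientation: [0.45, 0.547, 0.447, -0.546]
wrist_force: [1.8, -0.5, -0.2]
finger_gap: 0.0597
```

Call:
{"name": "drive_tool", "arguments": {
  "plan": [
    [[0,0,3,0,0,0,0.7],[0,0,3,0,0,0,0.7],[0,0,3,0,0,0,0.7],[0,0,2,0,0,0,0.7],[0,0,0,0,0,0,0.7]]
  ]
}}

```text
clock: 16.43
tcp_pos: [0.5285, -0.128, 0.1811]
orientation: [-0.448, -0.548, -0.445, 0.548]
wrist_force: [0.1, -1.1, 0.1]
finger_gap: 0.0598
```

Run:
```python
from h import *
info()
shot("scene","s11.png",(330,500,100,270),3.5)
shot("top","t11.png")
```

```text
t 16.4333 tcp [ 0.5285 -0.128   0.1811] yaw_y -11.6 x [ 0.003 -0.003 -1.   ] q [-0.384  0.27  -0.137  1.16  -0.002  1.389] F [ 0.11 -1.11  0.07] gap 0.0598
```

View pics/s11.png

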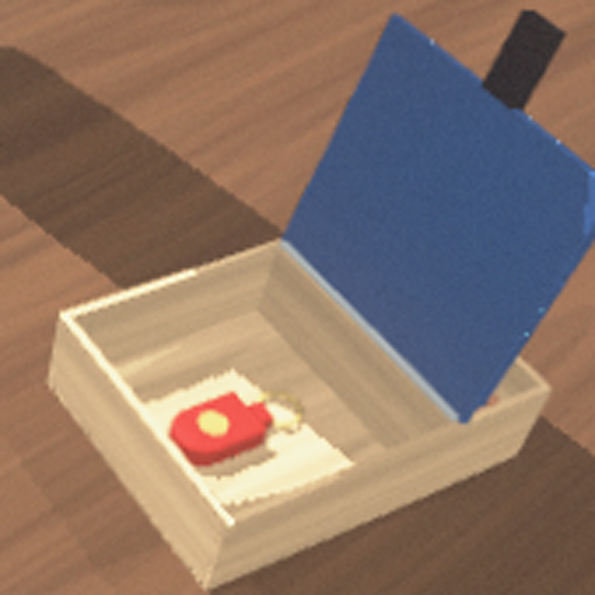

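View pics/t11.png

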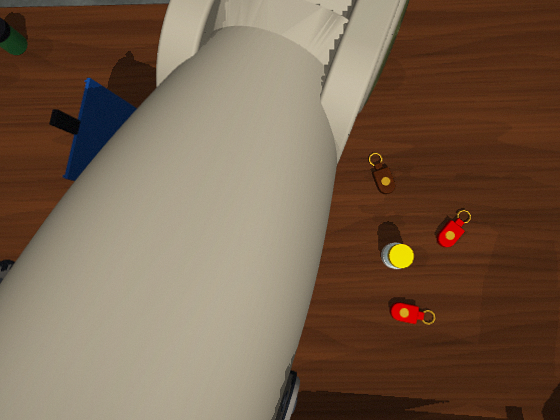

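The scene crop shows the fob on the well floor at about (220,430), ring towards the hinge, and the flap leaning back. I'll check numerically that it lies flat, then hand in.

Run:
```python
from h import *
c=lambda x,y:(330+(x+.5)/3.5-.5,100+(y+.5)/3.5-.5)
print("dot",onz("scene",c(212,424),.021).round(4),"expected",box(0,.06,.021).round(4))
print("ring",onz("scene",c(286,412),.008).round(4),"expected",box(0,.068+.047,.013).round(4))
print("dot px if on floor",proj("scene",box(0,.06,.021)),c(212,424))
print(env.hand_in()); info()
```

```text
dot [0.5725 0.0921 0.021 ] expected [0.5728 0.0927 0.021 ]
ring [0.5863 0.1465 0.008 ] expected [0.5835 0.1466 0.013 ]
dot px if on floor [390.47772858 220.73364582] (390.2142857142857, 220.78571428571428)
the job is handed in; nothing more can be done
None
the job is handed in; nothing more can be done
```

I did the task as asked and handed it in at about 16.5 s of the 54 s allowed. `hand_in` gives no verdict, so the result below rests on my own checks.

- **Flap:** I lifted it by the black tab and swung it to about 1.8 rad, past upright. It stayed open after release and was still open in the last picture.
- **Fob:** I took the leftmost of the three red fobs and laid it in the lower tier, ring towards the hinge.
- **Fob position check:** Its dot was within 1 mm of where it should be for a flat fob on the floor. The ring was about 3 mm off in x, measured with an assumed height; otherwise it agrees with the fob lying flat.
- **Contact:** Wrist force readings stayed under about 10 N. The last showed about 1 N, with the gripper clear of everything.
- **Not checked:** The arm blocked part of the last top view, so the fob's final position comes from the scene camera alone.

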